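# Seat the coin holder in the engraver's bayonet block

## Robot

A 6-joint arm with a two-finger parallel gripper is mounted at the origin on the work surface. World frame = base frame: x ahead of the robot, y to its left, z up, the work surface at z = 0. Lengths are in mm, angles in rad, forces in N, time in s.
With the tool pointing down it reaches from about 300 to 750 mm from the base axis. Payload 8.5 kg.
Tool frame: the origin (TCP) lies on the centre line of the jaws, within the pads' length; the fingertips stand 8 mm ahead of it and the grasp point (between the pads) lies 11 mm behind it; z points along the fingers, y is the direction in which the jaws open and shut (so a half turn about z gives the same grasp; the last joint's range is limited). The gripper opens to 85 mm and grips with 20 to 120 N. Pads are 22 mm wide; open, the fingers measure 114 mm over their backs; the gripper's body (76 mm by 85 mm) begins 54 mm behind the grasp point. The pads swing forward as they close: fully open they stand 13 mm farther back than shut.
Start: joints at [-1.388, 0.381, 1.297, -0, 1.464, -0.215], TCP at [213.058, -507.037, 239.322] pointing down, gripper open.
Joint ranges: [-3.11, 3.11], [-0.89, 2.33], [0.22, 2.48], [-1.42, 4.56], [0.17, 2.85], [-2.88, 2.88]. Speed limits (rad/s): [2.39, 2.39, 3.14, 3.14, 3.14, 3.14].

## Interface

Orientations are given as a unit quaternion [x, y, z, w].
In Python, from workcell import r gives the robot as it stands. The module is installed in compiled form; this text tells all that it offers.
- The arm moves only by the shell command python3 -m handwheel 'ROWS' [FORCE]. ROWS is JSON, a list that holds one entry, the list of rows, each a list of 7 numbers: the turn, a rotation vector about the tool's x, y, z in rad, then the shift along the tool's x, y, z in m, then the opening, from -1 (shut) to 1 (fully open). In form: [[[rx, ry, rz, dx, dy, dz, gripper], ...]]. A call has 1 to 5 rows; each row is the pose to reach, as a shift and turn from the pose measured when the call began, along the tool's axes at that moment; what a row does not reach only later rows make up. A row lasts 1/10 s, in which the tool goes at most 50 mm and 8.59 degrees, less where a joint would pass 70% of its speed; a pose out of reach is approached as far as the arm can. A call with a gripper value outside its range is refused whole. The fingers move at their own pace and stop on an object; FORCE is the grip in N (left out, the last holds). Time passes only in rows, so rows that repeat a pose let the fingers close. It gives the time, the measured TCP pose, the force and the opening at its end, in the units of the state.
- r.get_state(): the state, without advancing time (a new reading comes with each control period).
- r.snapshot(name): name is "scene" or "top" or "wrist"; returns the picture (480x640x3 uint8, blue, green, red); there is no depth.
- r.get_calibration(name): a dict with "K" (3x3 intrinsics, pixels), "position" and "rotation" of the camera in the world; the wrist camera has in their place "tool_from_camera" (4x4, takes a point from camera to tool coordinates, whose origin is the TCP and whose axes are the flange's). Camera axes: x right, y down, z forward; pixel columns grow to the right and rows downward; lengths in mm; the calibration is good to about 2 mm. A picture is of the moment at which its call begins: read the wrist's pose just before it. get_calibration takes no time and is no camera call.
- r.sign_off(): hands the job in, once; it reports no verdict.
The state is a dict: "t": time; "joints": joint angles; "qvel": joint speeds; "effort": joint torques, N m; "tcp_pos": TCP position; "orientation": TCP orientation; "ft_force": force on the tool from outside, world axes, zero at the start; "torque": the same for the moment, N m; "gripper_width": finger opening in mm.
Only numpy, scipy, OpenCV 4.12 (cv2) and the standard library are available. Lean on these libraries where they do the work, as an engineer would, in place of code of your own. Each camera call takes 0.05 s, during which the arm holds its last target. There are 200 camera calls.

## Task

Get the brass coin ready for engraving: with the scraper block in hand, wipe all four loose brass offcuts off the steel block's seating face into its pan (no fingers on the offcuts), then put the scraper back down on the bench, clear of the block and pan. Take the work holder with the brass coin out of the wooden rack, put its lugs into the block's two slots, push it down flush against the spring, turn it clockwise to the stop, nearly a quarter turn, and finish while still holding it pressed flush against the turned stop, so that I can tighten the lock screw. Leave the other holder and everything else where they are.

Things in the scene. Friction and masses are not known exactly. Their poses are not given: they have to be found in the camera images.
- block: Fixed round steel work block, diameter 108 mm, flat seating face 60 mm above the bench, standing in the middle of a round grey chip pan (diameter 250 mm, wall 18 mm high). Origin on its axis at bench height, z up; its x axis runs through the two bayonet slots. A small lock screw sits flush in its side
- face (a point): Centre of the block's seating face, axes as the block. Here is the bayonet mouth: a bore of radius 15 mm with two opposite slots 12 mm wide out to radius 22 mm. At rest a brass keyhole-shaped spring plunger closes bore and slots level with the face, so no offcut falls in. A holder is flush when its origin is at this point: its skirt then lies on the face
- slot (a point): One of the two like entry slots (17.5 mm from the axis along the block's +x; the other opposite), level with the face; a red line on the face outside each slot. Once lugs are in and the holder is within 2 mm of flush they turn clockwise, seen from above, under the rim; not quite flush they jam on it. The other way is blocked
- stop (a point): One of the two blue marks on the face, 36 mm from the axis, 80 degrees (1.4 rad) clockwise from a slot: the hard stop, where the lugs end. From about 70 degrees on the lugs are under a pocket in the rim: a holder let go there springs up 4 mm and stays locked
- plunger (a joint): How far the spring plunger in the block's mouth is pressed down, m: 0 at rest, about 0.0155 with a holder locked and let go, about 0.0195 with a holder pressed flush. The spring pushes up with 3.4 N at 0, 11 N flush
- holder: The work holder to seat (0.2 to 0.33 kg, loose): aluminium, a BRASS COIN of diameter 33 mm on top. Origin at the centre of its skirt's underside, z up its axis. Skirt: diameter 58 mm, 0 to 5 mm up; white bedding and coin on top, to 59 mm. Below: stem, diameter 26 mm, to 20 mm down (last 3.5 mm tapered). Starts upright in either hole of the rack, skirt on the rack's top
- grip (a point): Middle height for gripping the coin holder, on its axis, 34 mm above its origin: round knurled grip of diameter 44 mm, from 5 to 50 mm above the origin, can be gripped in any direction from above
- lug (a point): One of the coin holder's two like lugs: 17.5 mm from its axis along its own +x, 16 mm below its origin (the lug's underside); the other opposite. Lugs are 8 mm wide, reach to radius 20 mm, and lie 10 to 16 mm below the skirt. Red dots on the skirt and the coin's edge stand over them. Either lug fits either slot, so a half turn makes no difference
- holder_b: Bystander: a like holder with a small dark steel plaque instead of the coin, in the rack's other hole. Same origin and sizes. Leave it
- rack: Fixed wooden rack block 200 x 90 x 32 mm, origin under its centre; two round holes of diameter 43 mm, 26 mm deep, at 48 mm either way along its own x axis. The holders' skirts rest on its top, 32 mm above the bench
- scraper: Loose scraper block (0.09 kg) standing on the bench on its blade: light wooden grip 100 mm long (own x axis), 20 mm thick (own y), from 13 to 55 mm up, on a white nylon blade 100 mm long, 16 mm thick at its foot, from 0 to 14 mm. Origin at the centre of the blade's lower edge, z up. The blade is wide enough to wipe the face in one stroke
- chip0: Loose brass offcut 14 x 11 x 8 mm (11 g), lying on the block's seating face within 46 mm of its axis; origin at the centre of its underside
- chip1: Another such offcut
- chip2: Another such offcut
- chip3: Another such offcut
- jar: Bystander: amber glass jar with a black cap, diameter 42 mm, 55 mm high, origin under its centre
- screwdriver: Bystander: screwdriver 150 mm long lying on the bench
- brush: Bystander: brush 170 mm long lying on the bench
- handpiece: Bystander: engraving handpiece with a green end, about 120 mm long and 21 mm high, lying on the bench
- loupe: Bystander: small black eye loupe, diameter 33 mm, 30 mm high, standing on the bench, origin under its centre
There are look-alikes about, which are no part of the job. What is shaped like the scraper but blue is not meant.

How it is judged:
By the outcome, as a careful person would: the job done as asked, in the order asked, and still so for the second after the job is handed in, while the arm keeps its last pose, push and grip.
It also fails if it takes over 54 s, if anything falls off the work surface, if the arm or the gripper's body presses on something with over 40 N, if the wrist force passes 120 N, or if a joint passes its speed limit or range.

## Working session

There is one attempt and no reset: what is moved stays moved. The work goes in short steps, Python scripts to look and compute and a shell command to move; the robot and the scene stay as the last step left them, time stands still between calls to the robot, and variables do not carry over. Pictures are saved under pics/ and viewed, about 8 in all and at most 12, crops included, and the job is handed in when it is done.

```bash
mkdir -p pics; ls; python3 - <<'E'
from workcell import r
import cv2,json
s=r.get_state(); print(s)
for n in("top","scene"):
    cv2.imwrite(f"pics/{n}0.png",r.snapshot(n)); c=r.get_calibration(n); print(n,c)
print(r.get_calibration("wrist"))
E
```

```text
pics
{'t': 0.0, 'joints': array([-1.38827483e+00,  3.81205629e-01,  1.29828145e+00,  1.60158781e-05,
        1.46356629e+00, -2.15299286e-01]), 'qvel': array([ 0.0020125 , -0.000884  , -0.00051153,  0.00034724, -0.00029468,
       -0.00039018]), 'effort': array([-1.46561329e-04, -4.48462701e+01, -2.31274474e+01, -2.21405421e-04,
        4.78870046e-03, -4.63560838e-06]), 'tcp_pos': array([ 213.02558355, -506.7665466 ,  238.69961086]), 'orientation': array([ 9.80282377e-01,  1.97600424e-01,  1.99294916e-05, -7.30130604e-04]), 'ft_force': array([ 0.27535303, -0.46030388,  1.06338634]), 'torque': array([-0.02298108,  0.01799601,  0.04814446]), 'gripper_width': 85.11221648350309}
top {'K': array([[471.5871312 ,   0.        , 325.67849812],
       [  0.        , 471.5871312 , 240.91398121],
       [  0.        ,   0.        ,   1.        ]]), 'position': array([ 507.48250809,  -12.07269362, 1154.39810713]), 'rotation': array([-0.70071778,  0.7131576 , -0.01267026,  0.01550128])}
scene {'K': array([[437.58412232,   0.        , 321.08749856],
       [  0.        , 437.58412232, 241.21609401],
       [  0.        ,   0.        ,   1.        ]]), 'position': array([1117.3331284 ,   30.91274271,  848.19322273]), 'rotation': array([ 0.64828713,  0.69574929, -0.22982761, -0.2069686 ])}
{'K': array([[431.97296279,   0.        , 314.62439256],
       [  0.        , 431.97296279, 247.47424204],
       [  0.        ,   0.        ,   1.        ]]), 'tool_from_camera': array([[-1.30764590e-04, -9.57317249e-01, -2.89039216e-01,
         7.38414514e+01],
       [ 9.99999981e-01, -8.34536821e-05, -1.76007045e-04,
        -6.68900469e-01],
       [ 1.44373193e-04, -2.89039234e-01,  9.57317241e-01,
        -1.34511728e+02],
       [ 0.00000000e+00,  0.00000000e+00,  0.00000000e+00,
         1.00000000e+00]])}
```

View pics/top0.png

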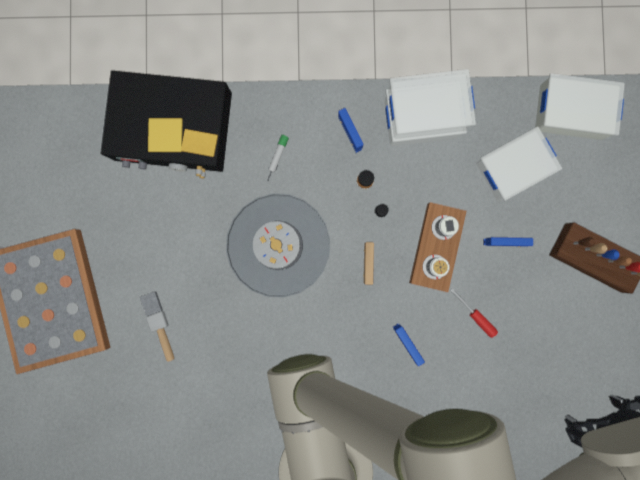

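View pics/scene0.png

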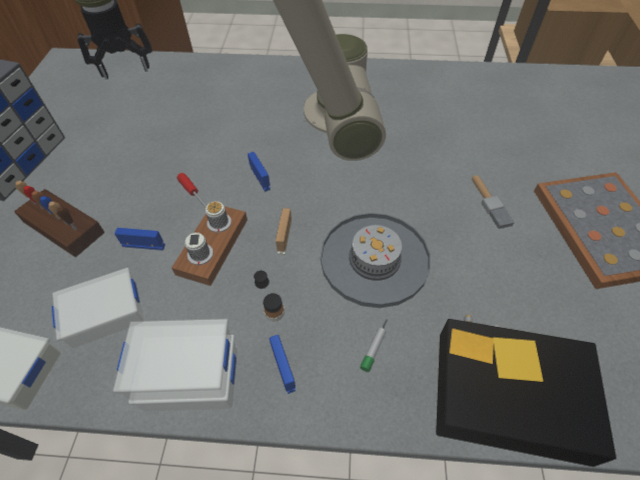

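```bash
cat > h.py <<'E'
from workcell import r
import cv2, numpy as np
from scipy.spatial.transform import Rotation as R
def cam(n, s=None):
    c=r.get_calibration(n)
    if n!="wrist": return c["K"],R.from_quat(c["rotation"]).as_matrix(),np.array(c["position"])
    T=c["tool_from_camera"]; s=s or r.get_state(); Q=R.from_quat(s["orientation"]).as_matrix()
    return c["K"],Q@T[:3,:3],Q@T[:3,3]+s["tcp_pos"]
def pt(C,uv,z):   # pixels -> points on plane z
    K,Rm,p=C; uv=np.atleast_2d(uv).astype(float)
    d=(Rm@np.linalg.inv(K)@np.c_[uv,np.ones(len(uv))].T).T
    return p+d*((z-p[2])/d[:,2])[:,None]
def px(C,P):
    K,Rm,p=C; q=(K@(Rm.T@(np.atleast_2d(P)-p).T)).T; return q[:,:2]/q[:,2:]
def blobs(m,amin):
    n,l,st,ce=cv2.connectedComponentsWithStats(m.astype(np.uint8)); return [(ce[i],st[i],(l==i)) for i in range(1,n) if st[i,4]>=amin]
def go(target, yaw=None, s=None):
    """shift in tool axes (m) to reach target TCP (mm) and the turn to reach tool-down with tool x at yaw"""
    s=s or r.get_state(); Q=R.from_quat(s["orientation"])
    d=Q.inv().apply(np.array(target)-s["tcp_pos"])/1000
    rv=np.zeros(3)
    if yaw is not None:
        x=np.array([np.cos(yaw),np.sin(yaw),0]); z=np.array([0,0,-1.]); T=R.from_matrix(np.c_[x,np.cross(z,x),z]); rv=(Q.inv()*T).as_rotvec()
    print("rows rv",rv.round(4),"shift",d.round(4),"yawnow",np.arctan2(*Q.as_matrix()[[1,0],0]).round(4)); return rv,d
E
python3 - <<'E'
from h import *
C=cam("top"); im=cv2.imread("pics/top0.png")
print(pt(C,[(276,245)],60),pt(C,[(369,263)],55),pt(C,[(437,267)],91),pt(C,[(446,227)],91),pt(C,[(438,247)],32))
cv2.imwrite("pics/crop1.png",cv2.resize(im[190:300,225:475],None,fx=3.2,fy=3.2,interpolation=cv2.INTER_CUBIC))
hsv=cv2.cvtColor(im,cv2.COLOR_BGR2HSV); print(hsv[263,369],hsv[247,430],hsv[245,276])
go([0,0,0])
E
```

```text
[[543.69043839 107.46993413  60.        ]] [[ 498.1171404 -107.985263    55.       ]] [[ 486.7649801  -257.53564732   91.        ]] [[ 576.53094246 -280.24818415   91.        ]] [[ 533.05735748 -274.80735921   32.        ]]
[ 17  82 183] [ 14 124 154] [ 20 115 188]
rows rv [0. 0. 0.] shift [-2.000e-04 -5.494e-01  2.395e-01] yawnow 0.3978
```

View pics/crop1.png

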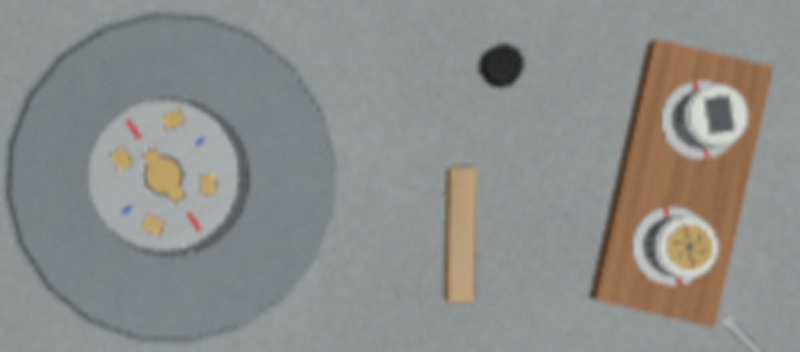

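```bash
python3 - <<'E'
from h import *
go([510,-80,250],0.0)
E
```

```text
rows rv [-1.300e-03 -1.000e-04  3.978e-01] shift [ 0.4391 -0.2784 -0.0107] yawnow 0.3978
```

```bash
python3 -m handwheel '[[[0,0,0.398,0.439,-0.278,-0.011,1],[0,0,0.398,0.439,-0.278,-0.011,1],[0,0,0.398,0.439,-0.278,-0.011,1],[0,0,0.398,0.439,-0.278,-0.011,1],[0,0,0.398,0.439,-0.278,-0.011,1]]]' 40; python3 -c "
from h import *
go([510,-80,250],0.0)"
```

```text
t: 0.6
tcp_pos: [355.5, -301.6, 244.4]
orientation: [1.0, -0.0, -0.0, -0.001]
ft_force: [0.2, -0.5, -0.5]
gripper_width: 85.5
rows rv [-0.0017  0.0004 -0.0008] shift [ 0.1543 -0.2217 -0.0053] yawnow -0.0008
```

```bash
python3 -m handwheel '[[[0,0,0,0.154,-0.222,-0.005,1],[0,0,0,0.154,-0.222,-0.005,1],[0,0,0,0.154,-0.222,-0.005,1],[0,0,0,0.154,-0.222,-0.005,1],[0,0,0,0.154,-0.222,-0.005,1]]]'; python3 -m handwheel '[[[0,0,0,0,0,0,1]]]'; python3 - <<'E'
from h import *
s=r.get_state(); print(s["tcp_pos"],s["qvel"].round(3))
im=r.snapshot("wrist"); cv2.imwrite("pics/w1.png",im)
np.savez("w1.npz",q=s["orientation"],p=s["tcp_pos"])
E
```

```text
t: 1.1
tcp_pos: [497.8, -95.9, 249.2]
orientation: [1.0, -0.0, -0.0, -0.001]
ft_force: [0.0, -0.7, -0.1]
gripper_width: 85.4
t: 1.2
tcp_pos: [499.7, -91.5, 248.9]
orientation: [1.0, 0.003, -0.0, -0.001]
ft_force: [0.1, -0.6, -0.0]
gripper_width: 85.4
[499.65303554 -91.53318756 248.90401899] [-0.053 -0.012  0.034 -0.034 -0.003 -0.039]
```

View pics/w1.png

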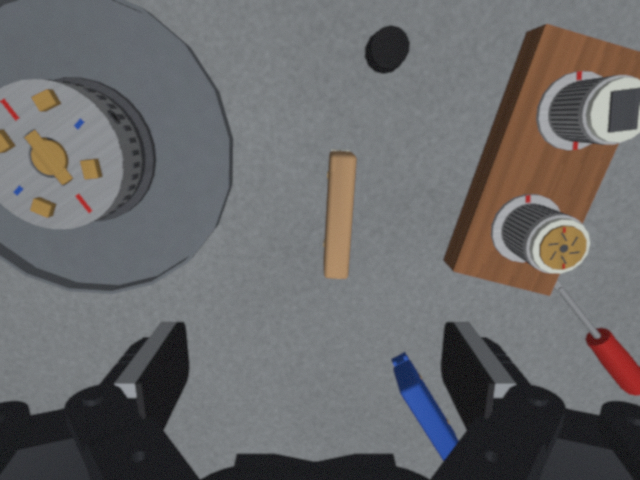

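```bash
cat > det.py <<'E'
from h import *
def red(h): return ((h[...,0]<6)|(h[...,0]>172))&(h[...,1]>130)&(h[...,2]>90)
def blue(h): return (abs(h[...,0].astype(int)-113)<12)&(h[...,1]>110)&(h[...,2]>70)
def brass(h): return (abs(h[...,0].astype(int)-20)<6)&(h[...,1]>100)&(h[...,2]>110)
def show(im,C,m,name,amin,z):
    for c,st,_ in blobs(m,amin): print(name,c.round(1),"a",st[4],"wh",st[2:4],"->",pt(C,[c],z)[0].round(1))
E
python3 - <<'E'
from det import *
f=np.load("w1.npz"); C=cam("wrist",dict(orientation=f["q"],tcp_pos=f["p"]))
im=cv2.imread("pics/w1.png"); h=cv2.cvtColor(im,cv2.COLOR_BGR2HSV)
A=h.copy(); A[:,240:]=0; 
show(im,C,red(A),"red",15,60);show(im,C,blue(A),"blue",15,60);show(im,C,brass(A),"brass",40,64)
B=h.copy(); B[:,:440]=0
show(im,C,red(B),"redrack z37",6,37);show(im,C,brass(B),"coin z91",300,91)
print(h[215,340],h[200,490])
S=h.copy(); S[:,:300]=0; S[:,380:]=0; m=(S[...,0]<25)&(S[...,1]>60)&(S[...,2]>150)
c,st,mm=max(blobs(m,300),key=lambda b:b[1][4])
rect=cv2.minAreaRect(np.argwhere(mm)[:,::-1].astype(np.float32)); b=cv2.boxPoints(rect); P=pt(C,b,55); print(rect,"\n",P.round(1),P.mean(0), [np.linalg.norm(P[i]-P[i-1]).round(1) for i in range(4)])
for k in range(4):
    e=P[k]-P[k-1]; print(np.arctan2(e[1],e[0]).round(3))
E
```

```text
red [  9.3 109.1] a 92 wh [17 20] -> [577.4 128.2  60. ]
red [ 83.5 202.9] a 72 wh [14 17] -> [509.8  85.4  60. ]
blue [ 78.6 123.5] a 46 wh [ 9 10] -> [567.7  80.2  60. ]
blue [ 17.9 190.2] a 43 wh [9 9] -> [519.2 133.4  60. ]
brass [ 44.1 100.1] a 323 wh [24 21] -> [583.5  99.9  64. ]
brass [ 48.3 157.1] a 1250 wh [47 53] -> [544.2 103.8  64. ]
brass [  3.2 143.6] a 120 wh [10 19] -> [553.6 134.7  64. ]
brass [ 89.3 168.8] a 261 wh [18 19] -> [535.9  75.1  64. ]
brass [ 41.  207.3] a 250 wh [21 18] -> [507.  115.7  64. ]
redrack z37 [578.6  74.4] a 33 wh [5 8] -> [ 604.5 -286.6   37. ]
redrack z37 [574.8 145.6] a 28 wh [4 9] -> [ 552.8 -293.    37. ]
redrack z37 [527.5 198.2] a 24 wh [4 7] -> [ 511.1 -262.2   37. ]
redrack z37 [618.5 364. ] a 1514 wh [51 64] -> [ 359.3 -367.5   37. ]
coin z91 [562.5 247.1] a 1316 wh [46 43] -> [ 486.2 -265.4   91. ]
[ 15  98 169] [ 13 133 127]
((340.13177490234375, 217.333251953125), (22.078996658325195, 121.60860443115234), 3.327404022216797) 
 [[ 448.6  -99.4   55. ]
 [ 545.3 -103.5   55. ]
 [ 544.5 -119.9   55. ]
 [ 447.6 -117.3   55. ]] [ 496.52039196 -110.01348435   55.        ] [np.float64(17.9), np.float64(96.8), np.float64(16.5), np.float64(96.9)]
1.515
-0.042
-1.622
3.114
```

```bash
python3 -c "
from h import *
print(r.get_state()['joints'].round(3)); go([497,-110,32],-0.035)"
```

```text
[-4.200e-01  2.990e-01  1.394e+00  1.000e-03  1.451e+00  1.147e+00]
rows rv [-0.0022  0.0015  0.0389] shift [-0.0014  0.0171  0.2167] yawnow 0.0039
```

```bash
python3 -m handwheel '[[[-0.002,0.001,0.039,-0.001,0.018,0.05,1],[-0.002,0.001,0.039,-0.001,0.018,0.1,1],[-0.002,0.001,0.039,-0.001,0.018,0.14,1],[-0.002,0.001,0.039,-0.001,0.018,0.18,1],[-0.002,0.001,0.039,-0.001,0.018,0.19,1]]]'; python3 -c "
from h import *
go([497,-110,32],-0.035)"
```

```text
t: 1.75
tcp_pos: [495.1, -111.2, 55.4]
orientation: [1.0, -0.018, -0.004, -0.002]
ft_force: [0.8, 0.3, 0.9]
gripper_width: 85.8
rows rv [-0.0029  0.0072 -0.0017] shift [ 0.0021 -0.0012  0.0234] yawnow -0.0367
```

```bash
python3 -m handwheel '[[[-0.003,0.007,0,0.002,-0.001,0.012,1],[-0.003,0.007,0,0.002,-0.001,0.024,1],[-0.003,0.007,0,0.002,-0.001,0.024,1],[-0.003,0.007,0,0.002,-0.001,0.024,-1],[-0.003,0.007,0,0.002,-0.001,0.024,-1]]]' 50; python3 -m handwheel '[[[0,0,0,0,0,0,-1],[0,0,0,0,0,0,-1],[0,0,0,0,0,0,-1],[0,0,0,0,0,0,-1]]]';  python3 -c "
from h import *
s=r.get_state();print(s)
go([497,-110,110],-0.035)"
```

```text
t: 2.25
tcp_pos: [497.4, -110.7, 32.6]
orientation: [1.0, -0.019, 0.001, 0.0]
ft_force: [-0.4, 0.4, 0.8]
gripper_width: 59.1
t: 2.65
tcp_pos: [497.7, -110.9, 33.2]
orientation: [1.0, -0.018, 0.001, 0.001]
ft_force: [-1.6, 0.0, 5.4]
gripper_width: 19.3
{'t': 2.65, 'joints': array([-4.51616917e-01,  5.65474848e-01,  1.68650938e+00, -3.46124400e-04,
        8.86631641e-01,  1.15628621e+00]), 'qvel': array([ 1.81758928e-03,  3.78823994e-04, -4.46924091e-04, -9.21819621e-04,
        1.91214903e-03,  1.76158615e-05]), 'effort': array([ 8.89184070e-02, -4.26973307e+01, -1.34448007e+01,  8.97139334e-02,
       -1.92311537e-01, -1.21160864e-02]), 'tcp_pos': array([ 497.68403832, -110.88353804,   33.17558605]), 'orientation': array([ 9.99828794e-01, -1.84431559e-02,  1.29464148e-03,  7.46490214e-04]), 'ft_force': array([-1.64821742,  0.03543276,  5.44842592]), 'torque': array([-0.05067792,  0.14841089, -0.00960942]), 'gripper_width': 19.30584669827683}
rows rv [ 0.0014 -0.0026 -0.0019] shift [-0.0005 -0.0007 -0.0768] yawnow -0.0369
```

```bash
python3 -m handwheel '[[[0,0,0,0,0,-0.04,-1],[0,0,0,0,0,-0.08,-1],[0,0,0,0,0,-0.1,-1],[0,0,0,0,0,-0.1,-1]]]';  python3 -c "
from h import *
go([579.6,44.4,133],0.524)"
```

```text
t: 3.05
tcp_pos: [498.4, -111.1, 135.7]
orientation: [1.0, -0.018, 0.004, 0.002]
ft_force: [0.1, 0.3, -2.0]
gripper_width: 19.1
rows rv [ 0.0056 -0.0063 -0.5607] shift [ 0.0754 -0.1584  0.0027] yawnow -0.0367
```

```bash
python3 -m handwheel '[[[0.003,-0.003,-0.15,0.02,-0.045,0.002,-1],[0.005,-0.006,-0.3,0.04,-0.09,0.003,-1],[0.005,-0.006,-0.45,0.06,-0.13,0.003,-1],[0.005,-0.006,-0.56,0.075,-0.158,0.003,-1],[0.005,-0.006,-0.56,0.075,-0.158,0.003,-1]]]'; python3 -m handwheel '[[[0,0,0,0,0,0,-1]]]';   python3 -c "
from h import *
go([579.6,44.4,100],0.524)"
```

```text
t: 3.55
tcp_pos: [579.8, 47.3, 130.8]
orientation: [0.965, 0.262, -0.001, -0.0]
ft_force: [-0.1, -0.5, -1.4]
gripper_width: 19.3
t: 3.65
tcp_pos: [579.3, 47.7, 129.3]
orientation: [0.965, 0.262, -0.002, -0.001]
ft_force: [-0.4, -1.0, -1.2]
gripper_width: 19.2
rows rv [-0.0022  0.003   0.0065] shift [-0.0013  0.0031  0.0293] yawnow 0.5305
```

```bash
python3 -m handwheel '[[[-0.002,0.003,0.006,-0.001,0.003,0.015,-1],[-0.002,0.003,0.006,-0.001,0.003,0.03,-1],[-0.002,0.003,0.006,-0.001,0.003,0.034,-1],[-0.002,0.003,0.006,-0.001,0.003,0.034,-1]]]';   python3 -c "
from h import *
s=r.get_state();print(s['ft_force'])
go([579.6,44.4,94.5],0.524)"
```

```text
t: 4.05
tcp_pos: [579.2, 43.9, 94.5]
orientation: [0.966, 0.258, -0.001, -0.0]
ft_force: [0.4, -0.2, -0.7]
gripper_width: 19.6
[ 0.35806099 -0.22129184 -0.66624591]
rows rv [-0.0015  0.0017 -0.0011] shift [ 0.0006 -0.0002  0.    ] yawnow 0.5229
```

```bash
python3 -m handwheel '[[[0,0,0,0,-0.015,0,-1],[0,0,0,0,-0.03,0,-1],[0,0,0,0,-0.045,0,-1],[0,0,0,0,-0.06,0,-1],[0,0,0,0,-0.075,0,-1]]]';   python3 -c "
from h import *
s=r.get_state();print(s['ft_force'])
go([543.6-.5*75,106.8+.866*75,94.5],0.524)"
```

```text
t: 4.55
tcp_pos: [540.9, 110.4, 94.9]
orientation: [0.966, 0.259, -0.001, -0.0]
ft_force: [-0.3, 0.2, 0.2]
gripper_width: 19.1
[-0.29203582  0.24830802  0.1870004 ]
rows rv [-0.0012  0.0013 -0.0003] shift [ 0.0005 -0.0706  0.0005] yawnow 0.5237
```

```bash
python3 -m handwheel '[[[0,0,0,0,-0.015,0,-1],[0,0,0,0,-0.03,0,-1],[0,0,0,0,-0.045,0,-1],[0,0,0,0,-0.06,0,-1],[0,0,0,0,-0.072,0,-1]]]';  python3 -m handwheel '[[[0,0,0,0,0,0,-1],[0,0,0,0,0,-0.03,-1],[0,0,0,0,0,-0.06,-1],[0,0,0,0,0.06,-0.08,-1],[0,0,0,0,0.1,-0.08,-1]]]';   python3 - <<'E'
from h import *
im=r.snapshot("top"); cv2.imwrite("pics/t2.png",cv2.resize(im[185:305,210:400],None,fx=4,fy=4,interpolation=cv2.INTER_CUBIC))
go([497.7,-111,133],-0.037)
E
```

```text
t: 5.05
tcp_pos: [504.2, 173.9, 95.0]
orientation: [0.966, 0.259, -0.001, -0.0]
ft_force: [0.5, -0.0, -1.5]
gripper_width: 19.1
t: 5.55
tcp_pos: [554.2, 89.2, 177.2]
orientation: [0.966, 0.26, 0.001, 0.0]
ft_force: [0.8, 0.2, -1.7]
gripper_width: 19.4
rows rv [ 0.0039 -0.0037  0.5576] shift [-0.1485  0.1374  0.0438] yawnow 0.5206
```

View pics/t2.png

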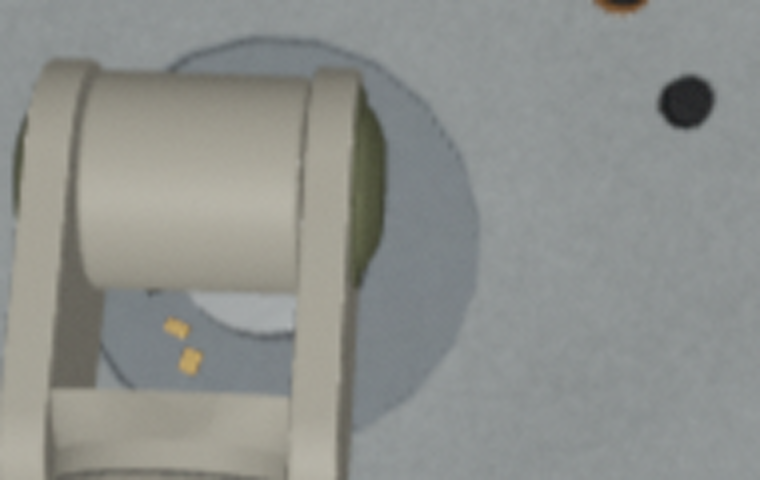

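```bash
python3 -m handwheel '[[[0,0,0.15,-0.04,0.035,0,-1],[0,0,0.3,-0.08,0.07,0,-1],[0,0,0.45,-0.115,0.105,0.02,-1],[0.004,-0.004,0.558,-0.149,0.137,0.04,-1],[0.004,-0.004,0.558,-0.149,0.137,0.044,-1]]]';   python3 - <<'E'
from det import *
im=r.snapshot("top"); cv2.imwrite("pics/t3.png",im); C=cam("top")
h=cv2.cvtColor(im,cv2.COLOR_BGR2HSV); h[:185]=0;h[305:]=0;h[:,:215]=0;h[:,335:]=0
for c,st,_ in blobs(brass(h),4):
    a=pt(C,[c],9)[0][:2]-[543.6,106.8]; b=pt(C,[c],64)[0][:2]-[543.6,106.8]; print(c.round(1),st[4],"r at pan",np.hypot(*a).round(1),"r at face",np.hypot(*b).round(1))
go([497.7,-111,40],-0.037)
E
```

```text
t: 6.1
tcp_pos: [495.7, -114.5, 131.6]
orientation: [1.0, -0.022, -0.001, 0.0]
ft_force: [0.1, 0.2, -0.8]
gripper_width: 19.3
[275.6 244.3] 104 r at pan 8.1 r at face 2.0
[243.8 250.7] 32 r at pan 85.5 r at face 76.0
[254.  266.5] 12 r at pan 78.0 r at face 71.2
[257.3 274.8] 18 r at pan 87.3 r at face 81.3
rows rv [-0.0004  0.0035 -0.0048] shift [ 0.0025 -0.0036  0.0905] yawnow -0.0418
```

```bash
python3 - <<'E'
import cv2
im=cv2.imread("pics/t3.png"); cv2.imwrite("pics/t3c.png",cv2.resize(im[190:300,222:382],None,fx=5,fy=5,interpolation=cv2.INTER_CUBIC))
E
```

```text
(no output)
```

View pics/t3c.png

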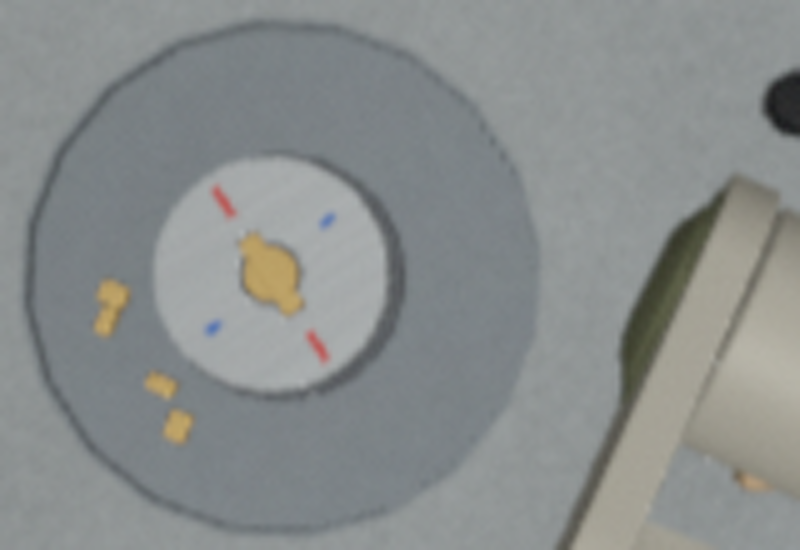

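```bash
python3 -m handwheel '[[[0,0.003,-0.005,0.002,-0.004,0.03,-1],[0,0.003,-0.005,0.002,-0.004,0.06,-1],[0,0.003,-0.005,0.002,-0.004,0.085,-1],[0,0.003,-0.005,0.002,-0.004,0.09,-1]]]'; python3 -c "
from h import *
go([497.7,-111,33.5],-0.037)"
```

```text
t: 6.55
tcp_pos: [496.5, -109.6, 38.5]
orientation: [1.0, -0.018, -0.002, -0.001]
ft_force: [0.1, -1.0, -0.0]
gripper_width: 19.3
rows rv [-0.0022  0.0043  0.0013] shift [0.0013 0.0014 0.005 ] yawnow -0.0357
```

All four offcuts lie in the pan (crop (113,293), (104,320), (160,385), (177,427)) and the face is clean. Next I set the scraper down.

```bash
python3 -m handwheel '[[[-0.002,0.004,0,0.001,0.001,0.003,-1],[-0.002,0.004,0,0.001,0.001,0.0055,-1],[-0.002,0.004,0,0.001,0.001,0.0055,-1]]]'; python3 -m handwheel '[[[0,0,0,0,0,0,0.2],[0,0,0,0,0,0,0.2],[0,0,0,0,0,0,0.2],[0,0,0,0,0,0,0.2]]]'; python3 -c "
from h import *
print(r.get_state()['joints'].round(2));go([486,-240,250],2.2)"
```

```text
t: 6.85
tcp_pos: [497.9, -110.7, 33.7]
orientation: [1.0, -0.018, 0.0, 0.0]
ft_force: [0.6, 0.3, -1.0]
gripper_width: 19.1
t: 7.25
tcp_pos: [498.0, -110.7, 33.9]
orientation: [1.0, -0.018, 0.001, 0.0]
ft_force: [0.6, -1.2, -0.4]
gripper_width: 51.4
[-0.45  0.56  1.68  0.    0.89  1.15]
rows rv [ 1.8000e-03 -2.0000e-04 -2.2353e+00] shift [-0.0071  0.1297 -0.216 ] yawnow -0.0353
```

```bash
python3 -m handwheel '[[[0,0,0,0,0,-0.05,0.2],[0,0,0,0,0,-0.1,0.4],[0,0,-0.15,0,0.03,-0.15,0.6],[0,0,-0.3,0,0.08,-0.18,0.7],[0,0,-0.45,-0.01,0.12,-0.18,0.7]]]'; python3 -m handwheel '[[[0,0,-0.15,0,0.01,0,0.7],[0,0,-0.3,0,0.01,0,0.7],[0,0,-0.45,0,0.01,0,0.7],[0,0,-0.6,0,0.01,0,0.7],[0,0,-0.75,0,0.01,0,0.7]]]';python3 -m handwheel '[[[0,0,-0.15,0,0,0,0.7],[0,0,-0.3,0,0,0,0.7],[0,0,-0.45,0,0,0,0.7],[0,0,-0.6,0,0,0,0.7],[0,0,-0.75,0,0,0,0.7]]]'; python3 -c "
from h import *
print(r.get_state()['joints'].round(2));go([486,-264,210],2.2)"
```

```text
t: 7.75
tcp_pos: [486.7, -222.9, 216.3]
orientation: [0.979, 0.204, 0.003, 0.003]
ft_force: [0.6, -0.8, -0.4]
gripper_width: 72.7
t: 8.25
tcp_pos: [490.5, -232.1, 216.3]
orientation: [0.837, 0.547, 0.002, 0.004]
ft_force: [0.3, -0.0, 0.4]
gripper_width: 72.6
t: 8.75
tcp_pos: [490.4, -232.0, 216.3]
orientation: [0.578, 0.816, 0.0, 0.004]
ft_force: [0.4, -0.3, -0.0]
gripper_width: 72.5
[-0.66  0.38  1.36  0.    1.39 -1.  ]
rows rv [ 0.0039  0.007  -0.2919] shift [-0.0287 -0.0148  0.0064] yawnow 1.908
```

```bash
python3 -m handwheel '[[[0.002,0.004,-0.15,-0.018,-0.01,0.003,0.7],[0.004,0.007,-0.29,-0.029,-0.015,0.006,0.7],[0.004,0.007,-0.29,-0.029,-0.015,0.006,0.7]]]'; python3 -m handwheel '[[[0,0,0,0,0,0,0.7]]]'; python3 - <<'E'
from det import *
s=r.get_state(); C=cam("wrist",s); im=r.snapshot("wrist"); cv2.imwrite("pics/w2.png",im)
np.savez("w2.npz",q=s["orientation"],p=s["tcp_pos"])
h=cv2.cvtColor(im,cv2.COLOR_BGR2HSV)
show(im,C,red(h),"red z37",6,37);show(im,C,red(h),"red z91",6,91);show(im,C,brass(h),"coin z91",300,91)
go([486,-264,210],2.2); print(px(C,[[486,-265,91],[486,-265,37]]))
E
```

```text
t: 9.05
tcp_pos: [485.6, -265.3, 209.9]
orientation: [0.455, 0.891, 0.0, -0.0]
ft_force: [-0.1, 1.6, -0.2]
gripper_width: 72.6
t: 9.15
tcp_pos: [485.5, -265.0, 209.9]
orientation: [0.456, 0.89, 0.0, -0.001]
ft_force: [0.5, -0.2, 0.8]
gripper_width: 72.6
red z37 [281.3 208.8] a 26 wh [8 6] -> [ 459.7 -270.1   37. ]
red z37 [ 80.3 237.4] a 2778 wh [100  38] -> [ 351.3 -374.3   37. ]
red z37 [293.5 236. ] a 8 wh [4 3] -> [ 478.6 -281.6   37. ]
red z37 [332.5 255. ] a 8 wh [4 3] -> [ 510.6 -276.7   37. ]
red z37 [364.2 302. ] a 20 wh [7 5] -> [ 553.1 -293.1   37. ]
red z91 [281.3 208.8] a 26 wh [8 6] -> [ 456.8 -258.6   91. ]
red z91 [ 80.3 237.4] a 2778 wh [100  38] -> [ 367.4 -344.5   91. ]
red z91 [293.5 236. ] a 8 wh [4 3] -> [ 472.3 -268.1   91. ]
red z91 [332.5 255. ] a 8 wh [4 3] -> [ 498.7 -264.    91. ]
red z91 [364.2 302. ] a 20 wh [7 5] -> [ 533.7 -277.6   91. ]
coin z91 [477.7  45.1] a 2720 wh [133 103] -> [ 491.9 -123.3   91. ]
coin z91 [313.2 244.4] a 1717 wh [51 50] -> [ 485.1 -265.5   91. ]
rows rv [-0.0004 -0.0011 -0.0056] shift [ 0.0005  0.0009 -0.0001] yawnow 2.1944
[[314.79867247 244.64898202]
 [314.83106699 223.90836117]]
```

View pics/w2.png

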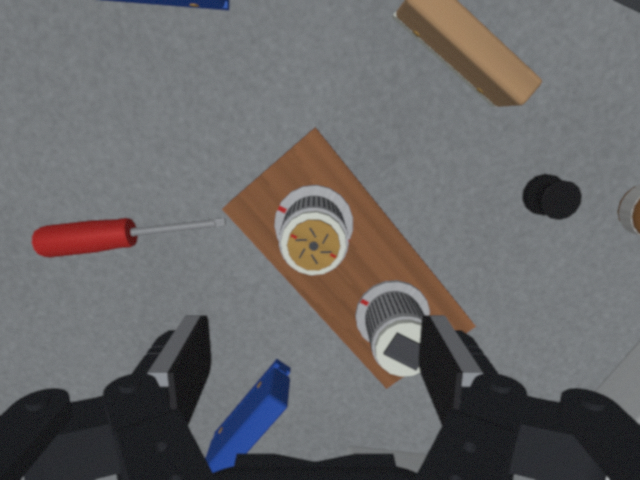

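```bash
python3 -m handwheel '[[[0,0,-0.005,0,0.001,0.04,0.7],[0,0,-0.005,0,0.001,0.08,0.7],[0,0,-0.005,0,0.001,0.11,0.7],[0,0,-0.005,0,0.001,0.13,0.7],[0,0,-0.005,0,0.001,0.13,0.7]]]';python3 -c "
from h import *
go([485.4,-265.9,55],2.2)"
```

```text
t: 9.7
tcp_pos: [485.3, -262.9, 77.8]
orientation: [0.455, 0.891, 0.001, -0.003]
ft_force: [-0.1, -0.0, 0.4]
gripper_width: 72.7
rows rv [-0.0014 -0.006  -0.0025] shift [-0.0026 -0.0017  0.0228] yawnow 2.1975
```

```bash
python3 -m handwheel '[[[-0.001,-0.006,-0.002,-0.0026,-0.0017,0.013,0.7],[-0.001,-0.006,-0.002,-0.0026,-0.0017,0.023,0.7],[-0.001,-0.006,-0.002,-0.0026,-0.0017,0.023,0.7],[-0.001,-0.006,-0.002,-0.0026,-0.0017,0.023,0.7]]]';python3 -c "
from h import *
go([485.4,-265.9,55],2.2)"; python3 -m handwheel '[[[0,0,0,0,0,0,0],[0,0,0,0,0,0,-1],[0,0,0,0,0,0,-1],[0,0,0,0,0,0,-1],[0,0,0,0,0,0,-1]]]' 80;python3 -c "
from h import *
print(r.get_state());go([485.4,-265.9,55],2.2)"
```

```text
t: 10.1
tcp_pos: [485.7, -265.9, 55.6]
orientation: [0.454, 0.891, -0.0, 0.0]
ft_force: [0.7, -0.5, 0.7]
gripper_width: 72.4
rows rv [-0.0002  0.0009 -0.0008] shift [ 0.0002 -0.0002  0.0006] yawnow 2.1992
t: 10.6
tcp_pos: [486.1, -266.1, 56.7]
orientation: [0.454, 0.891, -0.0, 0.001]
ft_force: [-0.8, 1.3, 6.6]
gripper_width: 42.3
{'t': 10.6, 'joints': array([-7.14434084e-01,  5.84547458e-01,  1.53874022e+00, -3.70918244e-04,
        1.01573418e+00, -1.34255104e+00]), 'qvel': array([-0.00083842, -0.00093092,  0.0005113 ,  0.00078361,  0.00087994,
        0.00099363]), 'effort': array([-3.15045118e-01, -4.54470599e+01, -1.58824897e+01, -3.62743274e-02,
       -3.72151835e-01, -5.03484902e-03]), 'tcp_pos': array([ 486.0756907 , -266.12855132,   56.74295635]), 'orientation': array([ 4.53993020e-01,  8.91004299e-01, -4.62508382e-04,  1.20963730e-03]), 'ft_force': array([-0.77885891,  1.34189929,  6.59170296]), 'torque': array([0.20585977, 0.12858077, 0.01783025]), 'gripper_width': 42.314779728635465}
rows rv [ 0.0003  0.0026 -0.0009] shift [ 0.0006 -0.0004  0.0017] yawnow 2.1991
```

```bash
python3 -m handwheel '[[[0,0,0,0,0,-0.02,-1],[0,0,0,0,0,-0.05,-1],[0,0,0,0,0,-0.09,-1],[0,0,0,0,0,-0.12,-1],[0,0,0,0,0,-0.12,-1]]]';python3 -c "
from h import *
print(r.get_state()['ft_force']);go([543.6,106.8,170],2.61)"
```

```text
t: 11.1
tcp_pos: [487.0, -266.8, 180.8]
orientation: [0.454, 0.891, -0.001, 0.005]
ft_force: [1.3, -0.0, -2.1]
gripper_width: 42.1
[ 1.25250234 -0.00644361 -2.0941124 ]
rows rv [-1.000e-04  1.050e-02 -4.108e-01] shift [0.2691 0.2653 0.0086] yawnow 2.1992
```

```bash
python3 -m handwheel '[[[0,0.005,-0.08,0.034,0.033,0,-1],[0,0.01,-0.16,0.068,0.067,0,-1],[0,0.01,-0.25,0.102,0.1,0,-1],[0,0.01,-0.33,0.136,0.134,0,-1],[0,0.01,-0.41,0.17,0.167,0,-1]]]';python3 -c "
from h import *
go([543.6,106.8,170],2.61)"
```

```text
t: 11.6
tcp_pos: [521.6, -29.0, 178.2]
orientation: [0.262, 0.965, -0.0, -0.001]
ft_force: [0.1, 0.4, -3.0]
gripper_width: 42.3
rows rv [-0.0006 -0.0016  0.0021] shift [0.0496 0.1284 0.0082] yawnow 2.6121
```

```bash
python3 -m handwheel '[[[0,0,0,0.017,0.043,0.003,-1],[0,0,0,0.034,0.086,0.006,-1],[0,0,0,0.045,0.116,0.008,-1],[0,0,0.002,0.05,0.128,0.008,-1],[0,0,0.002,0.05,0.128,0.008,-1]]]';python3 -m handwheel '[[[0,0,0,0,0,0,-1]]]'; python3 - <<'E'
from det import *
s=r.get_state(); C=cam("wrist",s); im=r.snapshot("wrist"); cv2.imwrite("pics/w3.png",im)
np.savez("w3.npz",q=s["orientation"],p=s["tcp_pos"])
h=cv2.cvtColor(im,cv2.COLOR_BGR2HSV); zt=s["tcp_pos"][2]-24.7
show(im,C,red(h),"red z60",6,60);show(im,C,red(h),"red skirt",6,zt+5);show(im,C,red(h),"red coin",6,zt+59);show(im,C,brass(h),"coin",300,zt+59);show(im,C,blue(h),"blue z60",6,60)
go([543.6,106.8,170],2.61); print(s["tcp_pos"])
E
```

```text
t: 12.1
tcp_pos: [542.7, 107.8, 169.2]
orientation: [0.262, 0.965, -0.0, -0.002]
ft_force: [0.8, -1.1, -2.2]
gripper_width: 42.4
t: 12.2
tcp_pos: [542.4, 106.9, 168.7]
orientation: [0.262, 0.965, -0.001, -0.002]
ft_force: [0.5, -0.8, -2.5]
gripper_width: 42.0
red z60 [253.2 220.3] a 140 wh [25 16] -> [509.7  85.4  60. ]
red z60 [254.8 286.4] a 114 wh [15 12] -> [544.6  64.1  60. ]
red z60 [384.1 284.1] a 9 wh [3 4] -> [582.7 132.2  60. ]
red z60 [269.8 382.2] a 77 wh [14 10] -> [605.6  36.6  60. ]
red z60 [358.  420.8] a 72 wh [14 10] -> [660.4  71.8  60. ]
red skirt [253.2 220.3] a 140 wh [25 16] -> [498.7 107.1 149. ]
red skirt [254.8 286.4] a 114 wh [15 12] -> [520.9  93.6 149. ]
red skirt [384.1 284.1] a 9 wh [3 4] -> [545.1 136.8 149. ]
red skirt [269.8 382.2] a 77 wh [14 10] -> [559.6  76.2 149. ]
red skirt [358.  420.8] a 72 wh [14 10] -> [594.4  98.5 149. ]
red coin [253.2 220.3] a 140 wh [25 16] -> [492.1 120.3 203. ]
red coin [254.8 286.4] a 114 wh [15 12] -> [506.5 111.5 203. ]
red coin [384.1 284.1] a 9 wh [3 4] -> [522.2 139.6 203. ]
red coin [269.8 382.2] a 77 wh [14 10] -> [531.7 100.2 203. ]
red coin [358.  420.8] a 72 wh [14 10] -> [554.3 114.7 203. ]
coin [327.8  97.2] a 350 wh [18 24] -> [477.  149.4 203. ]
coin [413.6 152.8] a 602 wh [21 38] -> [497.2 160.3 203. ]
coin [304.8 236.6] a 556 wh [54 18] -> [501.7 128.9 203. ]
coin [314.4 396.4] a 8219 wh [118 104] -> [541.5 108.3 203. ]
coin [ 18.  380.1] a 665 wh [46 61] -> [497.2  42.3 203. ]
blue z60 [333.7 193. ] a 77 wh [ 9 13] -> [519.3 133.4  60. ]
rows rv [-0.0024 -0.0041  0.0013] shift [-0.0011  0.0007 -0.0014] yawnow 2.6113
[542.43992628 106.91667394 168.6618693 ]
```

View pics/w3.png

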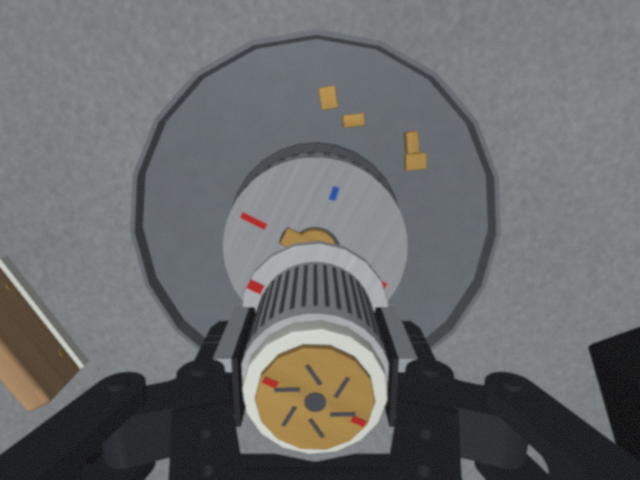

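```bash
python3 -c "
from h import *
go([543.1,106.4,112],2.608)"; python3 -m handwheel '[[[-0.002,-0.004,0.003,-0.0009,0.0002,0.02,-1],[-0.002,-0.004,0.003,-0.0009,0.0002,0.04,-1],[-0.002,-0.004,0.003,-0.0009,0.0002,0.053,-1],[-0.002,-0.004,0.003,-0.0009,0.0002,0.055,-1],[-0.002,-0.004,0.003,-0.0009,0.0002,0.055,-1]]]';python3 -c "
from h import *
go([543.1,106.4,102.5],2.608)"
```

```text
rows rv [-0.0025 -0.004   0.0033] shift [-0.0011  0.0002  0.0566] yawnow 2.6113
t: 12.75
tcp_pos: [543.1, 105.5, 113.7]
orientation: [0.264, 0.964, -0.0, -0.0]
ft_force: [0.1, -0.2, -2.1]
gripper_width: 42.2
rows rv [-0.0007 -0.0002 -0.0011] shift [0.0004 0.0008 0.0112] yawnow 2.6069
```

```bash
python3 -m handwheel '[[[0,0,-0.001,0.0004,0.0008,0,-1],[0,0,-0.001,0.0004,0.0008,0.005,-1],[0,0,-0.001,0.0004,0.0008,0.01,-1],[0,0,-0.001,0.0004,0.0008,0.014,-1],[0,0,-0.001,0.0004,0.0008,0.017,-1]]]';python3 -c "
from h import *
print(r.get_state()['ft_force'],r.get_state()['torque'])
go([543.1,106.4,85],2.608)"
```

```text
t: 13.25
tcp_pos: [543.4, 106.4, 96.8]
orientation: [0.264, 0.965, -0.0, 0.0]
ft_force: [0.2, -0.6, 3.6]
gripper_width: 42.6
[ 0.19321047 -0.59536458  3.56851266] [-0.18777468  0.07952854 -0.02839121]
rows rv [-0.0004  0.0007  0.    ] shift [ 0.0003 -0.0001  0.0118] yawnow 2.608
```

```bash
python3 -m handwheel '[[[0,0,0,0,0,0.003,-1],[0,0,0,0,0,0.006,-1],[0,0,0,0,0,0.009,-1],[0,0,0,0,0,0.012,-1],[0,0,0,0,0,0.0135,-1]]]';python3 -c "
from h import *
print(r.get_state()['ft_force'],r.get_state()['torque'])
go([543.1,106.4,85],2.608)"
```

```text
t: 13.75
tcp_pos: [543.4, 106.3, 84.7]
orientation: [0.264, 0.965, -0.0, 0.001]
ft_force: [-9.6, -1.2, 29.1]
gripper_width: 42.4
[-9.59633313 -1.17807231 29.08885318] [-0.37723204  1.55946027 -0.02880617]
rows rv [-0.0002  0.0016  0.0003] shift [ 0.0003 -0.0001 -0.0003] yawnow 2.6083
```

```bash
python3 -m handwheel '[[[0,0,0.08,0,0,0.0015,-1],[0,0,0.16,0,0,0.0015,-1],[0,0,0.24,0,0,0.0015,-1],[0,0,0.32,0,0,0.0015,-1],[0,0,0.4,0,0,0.0015,-1]]]';python3 -c "
from h import *
print(r.get_state()['ft_force'],r.get_state()['torque'])
go([543.1,106.4,85],2.608)"
```

```text
t: 14.25
tcp_pos: [544.8, 106.0, 84.8]
orientation: [0.451, 0.892, 0.0, 0.003]
ft_force: [-0.4, -2.3, 12.8]
gripper_width: 42.3
[-0.44139354 -2.30823546 12.78583096] [-0.50206373  0.10523224  0.09680106]
rows rv [ 0.0025  0.0055 -0.4027] shift [ 0.0013 -0.0011 -0.0002] yawnow 2.2053
```

```bash
python3 -m handwheel '[[[0.002,0.005,0.08,0.001,-0.0008,0.002,-1],[0.002,0.005,0.16,0.001,-0.0008,0.002,-1],[0.002,0.005,0.24,0.001,-0.0008,0.002,-1],[0.002,0.005,0.32,0.001,-0.0008,0.002,-1],[0.002,0.005,0.4,0.001,-0.0008,0.002,-1]]]';python3 -c "
from h import *
print(r.get_state()['ft_force'],r.get_state()['torque'])
go([543.1,106.4,85],1.21)"
```

```text
t: 14.75
tcp_pos: [545.1, 105.8, 84.8]
orientation: [0.621, 0.784, 0.002, 0.003]
ft_force: [-0.2, -3.1, 16.7]
gripper_width: 42.1
[-0.21233843 -3.13062636 16.71761056] [-0.67734927  0.34145646  0.17363963]
rows rv [ 0.007  -0.0012  0.5925] shift [ 0.001  -0.0019 -0.0002] yawnow 1.8025
```

```bash
python3 -m handwheel '[[[0.004,0,0.08,0.001,-0.0015,0.002,-1],[0.004,0,0.16,0.001,-0.0015,0.002,-1],[0.004,0,0.24,0.001,-0.0015,0.002,-1],[0.004,0,0.32,0.001,-0.0015,0.002,-1],[0.004,0,0.4,0.001,-0.0015,0.002,-1]]]';python3 -c "
from h import *
print(r.get_state()['ft_force'],r.get_state()['torque'])
go([543.1,106.4,85],1.21)"
```

```text
t: 15.25
tcp_pos: [544.9, 105.8, 84.9]
orientation: [0.765, 0.644, 0.003, 0.003]
ft_force: [-0.9, -3.9, 17.5]
gripper_width: 42.7
[-0.93894696 -3.92439592 17.51918099] [-0.73990208  0.40155989  0.13133185]
rows rv [ 0.0078 -0.0012  0.1896] shift [ 0.0003 -0.0019 -0.0001] yawnow 1.3996
```

```bash
python3 -m handwheel '[[[0.004,0,0.07,0,-0.0015,0.0022,-1],[0.004,0,0.14,0,-0.0015,0.0022,-1],[0.004,0,0.19,0,-0.0015,0.0022,-1],[0.004,0,0.22,0,-0.0015,0.0022,-1],[0.004,0,0.24,0,-0.0015,0.0022,-1]]]';python3 -c "
from h import *
print(r.get_state()['ft_force'],r.get_state()['torque'])
go([543.1,106.4,85],1.21)"
```

```text
t: 15.75
tcp_pos: [544.9, 105.3, 84.8]
orientation: [0.836, 0.549, 0.003, 0.003]
ft_force: [-1.1, -3.6, 18.6]
gripper_width: 42.0
[-1.11254025 -3.60545946 18.64895608] [-0.66359549  0.55278722  1.73838681]
rows rv [ 0.009  -0.0013 -0.0481] shift [ 0.0003 -0.002  -0.0002] yawnow 1.1619
```

```bash
python3 - <<'E'
from det import *
s=r.get_state(); C=cam("wrist",s); im=r.snapshot("wrist"); cv2.imwrite("pics/w4.png",im)
h=cv2.cvtColor(im,cv2.COLOR_BGR2HSV); zt=60
show(im,C,red(h),"red skirt",6,65);show(im,C,red(h),"red coin",6,119);show(im,C,blue(h),"blue z60",6,60)
for m in (red(h),):
  for c,st,_ in blobs(m,20):
    for z in(60,65,119): q=pt(C,[c],z)[0][:2]-[543.6,106.8]; print(z,c.round(0),np.hypot(*q).round(1),np.arctan2(q[1],q[0]).round(3))
s=r.get_state(); print(s["ft_force"],s["torque"],s["tcp_pos"])
E
```

```text
red skirt [369.7 227.9] a 358 wh [30 37] -> [577.3 129.5  65. ]
red skirt [254.5 287.5] a 117 wh [16 12] -> [528.2 125.3  65. ]
red skirt [269.7 382.6] a 77 wh [14 11] -> [515.7  84.9  65. ]
red skirt [358.5 420.4] a 69 wh [14  9] -> [542.3  52.9  65. ]
red coin [369.7 227.9] a 358 wh [30 37] -> [575.8 145.  119. ]
red coin [254.5 287.5] a 117 wh [16 12] -> [543.8 142.2 119. ]
red coin [269.7 382.6] a 77 wh [14 11] -> [535.7 115.9 119. ]
red coin [358.5 420.4] a 69 wh [14  9] -> [553.   95.2 119. ]
blue z60 [226.6 273.6] a 169 wh [21 14] -> [519.3 133.3  60. ]
60 [370. 228.] 40.0 0.561
65 [370. 228.] 40.7 0.593
119 [370. 228.] 50.0 0.87
60 [254. 288.] 23.9 2.355
65 [254. 288.] 24.0 2.266
119 [254. 288.] 35.4 1.564
60 [270. 383.] 38.8 -2.447
65 [270. 383.] 35.5 -2.476
119 [270. 383.] 12.1 2.283
60 [358. 420.] 57.8 -1.611
65 [358. 420.] 53.9 -1.595
119 [358. 420.] 14.9 -0.89
[-0.92396436 -4.53394064 17.98682139] [-0.741276    0.57587015  1.4434299 ] [544.8583096  105.32405517  84.85580598]
```

View pics/w4.png

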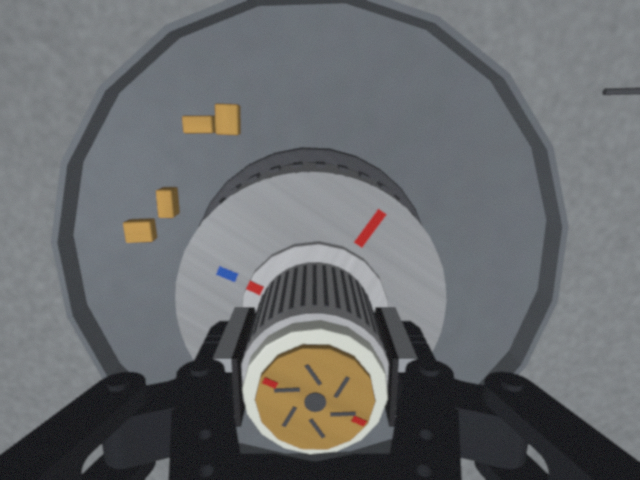

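```bash
python3 -m handwheel '[[[0.006,0,0.04,0,-0.002,0.0025,-1],[0.01,0,0.045,0,-0.0025,0.0028,-1],[0.012,0,0.045,0,-0.0025,0.003,-1],[0.012,0,0.045,0,-0.0025,0.003,-1],[0.012,0,0.045,0,-0.0025,0.003,-1]]]';python3 - <<'E'
from det import *
go([544,106.3,84.7],1.162)
s=r.get_state();print(s['ft_force'],s['torque'],s['tcp_pos'],s['qvel'].round(3))
im=r.snapshot("top"); cv2.imwrite("pics/t5.png",im)
s=r.get_state();print(s['ft_force'],s['torque'],s['tcp_pos'],s['t'],s['gripper_width'])
C=cam("top"); b=im[220:300,350:390]; h=cv2.cvtColor(b,cv2.COLOR_BGR2HSV); m=(h[...,0]<25)&(h[...,1]>60)&(h[...,2]>120)
for c,st,_ in blobs(m,20): print("scraper",c+[350,220],st[2:],pt(C,[c+[350,220]],55)[0].round(1))
E
```

```text
t: 16.3
tcp_pos: [545.5, 106.0, 84.8]
orientation: [0.847, 0.531, 0.003, 0.001]
ft_force: [2.7, -1.0, 20.1]
gripper_width: 42.3
rows rv [ 0.006  -0.0042 -0.0426] shift [-0.0004 -0.0015  0.0001] yawnow 1.1194
[ 2.68178231 -1.04283258 20.14962777] [-0.27289117 -0.32552763  1.36425187] [545.52899524 106.00027131  84.77638023] [ 0.001 -0.     0.    -0.001 -0.     0.001]
[ 2.25433144 -2.72793555 20.26890343] [-0.25483749 -0.3388331   1.34544317] [545.5488881  105.98807507  84.80151179] 16.35 42.44197096837687
scraper [368.91922006 262.37047354] [  9  42 359] [ 499.6 -107.8   55. ]
```

```bash
python3 - <<'E'
from det import *
s=r.get_state(); C=cam("wrist",s); im=r.snapshot("wrist"); cv2.imwrite("pics/w5.png",im)
h=cv2.cvtColor(im,cv2.COLOR_BGR2HSV)
show(im,C,red(h),"red skirt",6,65);show(im,C,red(h),"red coin",6,119)
s=r.get_state();print(s['ft_force'],s['torque'],s['tcp_pos'])
E
```

```text
red skirt [365.5 228.1] a 357 wh [29 37] -> [577.5 129.5  65. ]
red skirt [253.2 291.8] a 115 wh [15 12] -> [528.4 125.3  65. ]
red skirt [269.4 386.7] a 78 wh [14 11] -> [514.5  85.3  65. ]
red skirt [359.6 421.6] a 71 wh [14 10] -> [540.9  53.3  65. ]
red coin [365.5 228.1] a 357 wh [29 37] -> [577.2 144.6 119. ]
red coin [253.2 291.8] a 115 wh [15 12] -> [545.3 141.9 119. ]
red coin [269.4 386.7] a 78 wh [14 11] -> [536.2 115.8 119. ]
red coin [359.6 421.6] a 71 wh [14 10] -> [553.4  95.  119. ]
[ 2.13181931 -1.48040463 20.33872689] [-0.22196464 -0.35601088  1.43793201] [545.55862496 105.99962351  84.81965135]
```

View pics/t5.png

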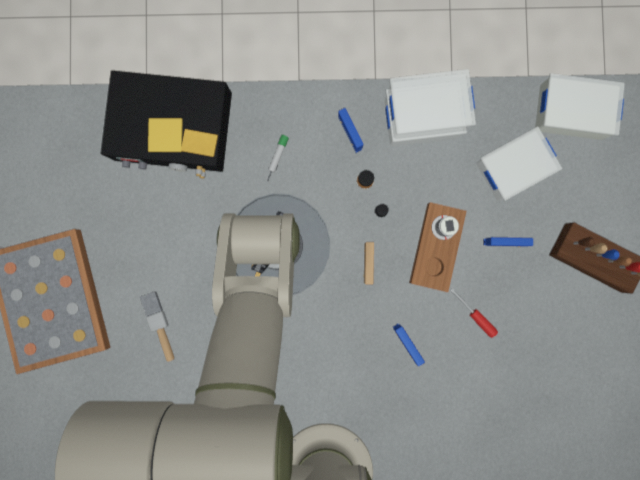

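```bash
python3 -c "
from workcell import r
print(r.sign_off())"
```

```text
the job is handed in; nothing more can be done
None
```

The coin holder is in the block, turned clockwise to the stop, and the arm is holding it pressed flush with about 20 N, ready for the lock screw. I handed the job in at about 16.4 s.

- **Wiping:** One stroke with the wooden scraper moved all four offcuts into the pan. A top view afterwards showed the face clear and four offcuts in the pan. The scraper is back at its starting place on the bench, clear of the pan.
- **Seating:** The lugs went into the slots, the spring force rose as expected, and the skirt came down on the face. The tool height was 84.7–84.9 mm, against 84.7 mm expected for flush.
- **Stop:** The holder stopped turning with about 1.4 N m on it. A red dot lines up with a blue mark, and it did not move when I turned harder.
- **Everything else:** The last top view shows the other holder, the jar, the loupe and the tools where they were.

**Checks that did not fully agree:**
- The coin's dots put the holder about 82–83° from the slot, not 80°, which is within measuring error and play.
- The holder axis reads 1–1.5 mm off the block axis, inside the bore's 2 mm play.
- The gripper is tilted about 7 mrad.
- The pads slipped about 0.04 rad around the grip on the last push against the stop, while the holder stayed put.

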